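Pack the bar's order into the red crate

ROBOT

A 6-joint arm with a two-finger parallel gripper is mounted at the origin on the work surface. World frame = base frame: x ahead of the robot, y to its left, z up, the work surface at z = 0. Lengths are in m, angles in degrees, forces in N, time in s.
With the tool pointing down it reaches from about 0.3 to 0.75 m from the base axis. Payload 8.5 kg.
Tool frame: the origin (TCP) lies midway between the tips of the shut fingers; the grasp point (between the pads) lies grasp_offset behind it (grasp_offset is the distance from the TCP to the grasp point, in m); z points along the fingers, y is the line along which they close (so a half turn about z gives the same grasp; the last joint's range is limited). The gripper opens to 85 mm and grips with 20 to 120 N. Pads are 22 mm wide; open, the fingers measure 114 mm over their backs; the gripper's body (76 mm by 85 mm) begins 54 mm behind the grasp point. The pads swing forward as they close: fully open they stand 13 mm farther back than shut.
Start: joints at [-12.336, 21.807, 74.336, -0, 83.858, -12.336], TCP at [0.55, 0, 0.231] pointing down, gripper open.
Joint ranges: [-178.18, 178.18], [-50.72, 133.34], [12.68, 142.11], [-81.47, 261.47], [9.98, 163.14], [-165.26, 165.26]. Speed limits (degrees/s): [136.94, 136.94, 180, 180, 180, 180].

INTERFACE

Orientations are given as a 3x3 rotation matrix whose columns are the frame's x, y, z axes.
In Python, from rig import observe, get_image, camera_params, close_job, grasp_offset gives the robot as it stands.
- The arm moves only by the shell command python3 -m handwheel 'ROWS' [OPENING] [FORCE]. ROWS is JSON, a list of rows, each a list of 2 entries, a list of its own where there are three numbers: the shift along the tool's x, y, z as a fraction of full scale, then the turn, a rotation vector about the tool's x, y, z as a fraction of full scale. In form: [[[dx, dy, dz], [ax, ay, az]], ...]. A call has 1 to 10 rows; each row is the pose to reach, as a shift and turn from the pose commanded when the call began, along the tool's axes at that moment, turning the shorter way round; what a row does not reach only later rows make up. Full scale, the value 1, is 0.5 m for a shift and pi rad for a turn. A row lasts 1/10 s, in which the tool goes at most 50 mm and 8.59 degrees, less where a joint would pass 70% of its speed; a pose out of reach is approached as far as the arm can. A call with a number of a shift or a turn outside -1 to 1 is refused whole. A call with a gripper value outside its range is refused whole. OPENING is the opening, from 0 (shut) to 1 (fully open), set as the call begins (- or left out, the last holds). The fingers move at their own pace and stop on an object; FORCE is the grip in N (left out, the last holds). Time passes only in rows, so rows that repeat a pose let the fingers close. It gives the time, the measured TCP pose, the force, the opening and the grip force at its end, in the units of the state.
- observe(): the state, without advancing time (a new reading comes with each control period).
- get_image(name): name is "scene" or "side" or "wrist"; returns (picture, depth): 400x640x3 uint8, red, green, blue; 400x640 float32, m along the optical axis (not along the pixel's ray), 0 where there is no reading.
- camera_params(name): a dict with "K" (3x3 intrinsics, pixels), "R" (3x3) and "t" (3): a world point X has camera coordinates R X + t. Camera axes: x right, y down, z forward; pixel columns grow to the right and rows downward; lengths in m; the calibration is good to about 2 mm. The wrist camera is an equidistant fisheye: a pixel r from the principal point sees the ray r / f radians off the axis. A picture is of the moment at which its call begins: read the wrist's pose just before it. camera_params takes no time and is no camera call; for the wrist camera it gives the pose at the moment of the call.
- close_job(): hands the job in; it is judged then, once.
The state is a dict: "time_s": time; "q": joint angles; "qvel": joint speeds; "joint_efforts": joint torques, N m; "position": TCP position; "tool_rot": TCP orientation; "ft_force": force on the tool from outside, world axes, zero at the start; "wrist_torque": the same for the moment, N m; "grip_width": finger opening in m; "gripper_force": force on a finger pad.
Only numpy, scipy, OpenCV 4.12 (cv2) and the standard library are available. Lean on these libraries where they do the work, as an engineer would, in place of code of your own. Each camera call takes 0.05 s, during which the arm holds its last target. There are 200 camera calls.

TASK

Pack the bar's order: put the orange juice bottle that leans in the sloping rack, the jar with the red lid and the white-and-blue carton into the three empty places of the red crate, one in each, all standing upright on the crate's floor. Set each of them down gently, never letting it drop, and leave the other bottles and things as they are.

Things in the scene. Friction and masses are not known exactly. Their poses are not given: they have to be found in the camera images.
- crate: low open red crate, loose, 1.5 kg, 190 x 190 mm, 85 mm high; walls, floor and two crossing dividers (as high as the walls) 5 mm thick. Origin: centre of its underside; x and y along its sides. Four places, 87 x 87 mm, centred at x = +-46, y = +-46 mm; the one at (+46, +46) is taken by the crate bottle, three are empty.
- juice_bottle: 280 g glass bottle, 165 mm tall: body 56 mm wide up to 92 mm, shoulder up to 118 mm, then neck and cap 28 mm wide. Origin: centre of its foot; +z along its axis to the cap. Orange, yellow label, white cap. It leans 35 degrees from vertical, cap towards the rack's front (-x), in one of the rack's two pockets (either one). To be packed.
- jar: round jar, 62 mm diameter over its whole height of 125 mm, 350 g, green glass with paper label and a red lid (the top 20 mm). Origin: centre of its foot, z up. To be packed.
- carton: white drinks carton with a blue lower band, 48 mm (its x) x 62 mm (its y) x 135 mm tall, 300 g, with a blue cap 24 mm wide and 12 mm high on top at y = +12 mm. Origin: centre of its underside, z up. To be packed.
- rack: dark steel sloping rack, fixed, 150 x 166 mm. Origin: centre of its underside; the bottles lean to its front, -x. Two pockets side by side along y, 60 mm wide, open above and at the rear (+x); a front wall 85 mm long and side walls 60 mm long (along the bottle) hold the body, the neck stands free. A bottle is drawn out along its own axis.
- pocket_a (a point): centre of the floor of the rack's pocket at +y (rack frame 35, 47, 42 mm), where a bottle's foot stands
- pocket_b (a point): centre of the floor of the rack's pocket at -y (rack frame 35, -47, 42 mm), where a bottle's foot stands
- crate_bottle: 280 g glass bottle, 165 mm tall: body 56 mm wide up to 92 mm, shoulder up to 118 mm, then neck and cap 28 mm wide. Origin: centre of its foot; +z along its axis to the cap. Green, paper label; stands in the crate's place at (+46, +46) mm. Leave alone.
- rack_bottle: 280 g glass bottle, 165 mm tall: body 56 mm wide up to 92 mm, shoulder up to 118 mm, then neck and cap 28 mm wide. Origin: centre of its foot; +z along its axis to the cap. Green, paper label, steel cap; leans in the rack's other pocket. Leave alone.
- can: can with green label, 66 mm diameter, 110 mm tall, origin at the centre of its foot. Leave alone.
- tumbler: clear tumbler, 72 mm diameter, 90 mm tall, origin at the centre of its foot. Leave alone.
- tonic: 280 g glass bottle, 165 mm tall: body 56 mm wide up to 92 mm, shoulder up to 118 mm, then neck and cap 28 mm wide. Origin: centre of its foot; +z along its axis to the cap. Amber, white label; stands upright near the back. Leave alone.
- spoon: spoon lying flat on the bench, origin near its middle. Leave alone.
There are look-alikes about, which are no part of the job. What is shaped like the jar but purple is not meant.

How it is judged:
By the outcome, as a careful person would: the job done as asked, in the order asked, and still so for the second after the job is handed in, with the robot touching nothing.
It also fails if it takes over 64 s, if anything falls off the work surface, if the arm or the gripper's body presses on something with over 40 N, if the wrist force passes 120 N, or if a joint passes its speed limit or range.

## Working session

There is one attempt and no reset: what is moved stays moved. The work goes in short steps, Python scripts to look and compute and a shell command to move; the robot and the scene stay as the last step left them, time stands still between calls to the robot, and variables do not carry over. Pictures are saved under pics/ and viewed, at most 10 in all, crops included, and the job is handed in when it is done.

```bash
ls; mkdir -p pics
python3 - <<'E'
from rig import *
import cv2,numpy as np
print(grasp_offset, observe())
for n in ("scene","side"):
    im,d=get_image(n); np.savez(f"pics/{n}0.npz",im=im,d=d,**camera_params(n)); cv2.imwrite(f"pics/{n}0.png",im[:,:,::-1])
    print(n,camera_params(n))
E
```

```text
pics
0.0187 {'time_s': 0.0, 'q': array([-1.23351184e+01,  2.18419056e+01,  7.43863428e+01,  2.73845654e-04,
        8.38571201e+01, -1.23365397e+01]), 'qvel': array([-0.08439994,  0.02094478,  0.05810105,  0.02644123, -0.01387558,
       -0.04561374]), 'joint_efforts': array([-1.00240642e-03, -4.48466885e+01, -2.31285810e+01, -2.87182611e-04,
        4.73836102e-03,  1.77242771e-05]), 'position': array([5.49702706e-01, 7.02923407e-05, 2.30693841e-01]), 'tool_rot': array([[-2.40556060e-05,  9.99998942e-01, -1.45455114e-03],
       [ 9.99999948e-01,  2.45253661e-05,  3.22941845e-04],
       [ 3.22977176e-04, -1.45454329e-03, -9.99998890e-01]]), 'ft_force': array([ 0.29010611, -0.16072328,  0.10231322]), 'wrist_torque': array([ 0.01887135, -0.0019509 , -0.02839995]), 'gripper_force': 0.0, 'grip_width': 0.08560516961543033}
scene {'K': array([[504.35306198,   0.        , 325.85731162],
       [  0.        , 504.35306198, 200.49232308],
       [  0.        ,   0.        ,   1.        ]]), 'R': array([[-0.25268083,  0.96749492, -0.01029461],
       [ 0.7430235 ,  0.18721859, -0.64254593],
       [-0.61973258, -0.17000818, -0.76617801]]), 't': array([ 0.11904954, -0.37784064,  1.71350823])}
side {'K': array([[477.66669396,   0.        , 327.87370947],
       [  0.        , 477.66669396, 199.79813813],
       [  0.        ,   0.        ,   1.        ]]), 'R': array([[ 0.95624932, -0.29191008, -0.01938406],
       [-0.19608039, -0.59033383, -0.78298049],
       [ 0.21711683,  0.7525254 , -0.62174416]]), 't': array([-0.51737939,  0.162982  ,  1.13351142])}
```

View pics/scene0.png

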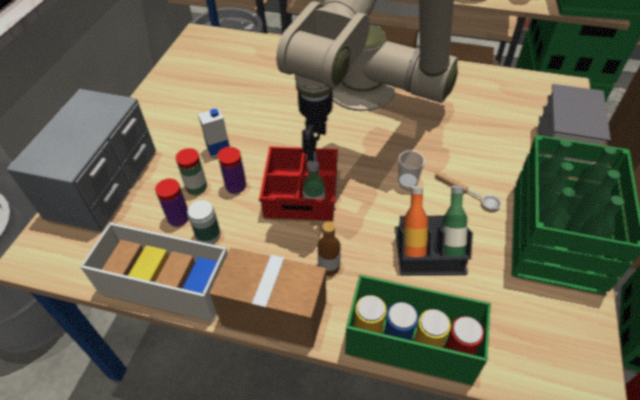

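View pics/side0.png

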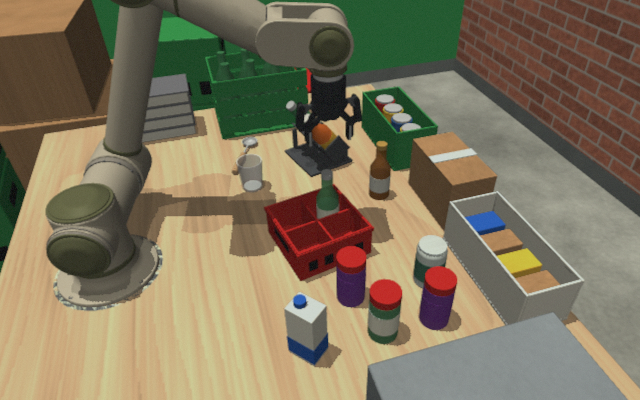

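The scene picture shows the jar candidates: green with a paper label and red lid at (190,170), and purple ones with red lids at (230,168) and (172,200). The first fits. The carton is at (213,132), the crate at (300,182), the orange bottle in the rack at (416,230), the green rack bottle at (455,222). The side picture shows the same jar at (384,312) and the carton at (307,328).

```bash
cat > h.py <<'E'
import numpy as np,cv2
def load(n,k=0):
    f=np.load(f"pics/{n}{k}.npz"); d=f["d"]; v,u=np.mgrid[0:400,0:640]
    K=f["K"]; c=np.stack([(u-K[0,2])/K[0,0]*d,(v-K[1,2])/K[1,1]*d,d],-1)
    P=(c-f["t"])@f["R"]; P[d==0]=np.nan
    return f["im"],P
def ortho(clouds,x0,x1,y0,y1,s=1000):
    W=int((y1-y0)*s);H=int((x1-x0)*s);o=np.zeros((H,W,3),np.uint8)
    for im,P in clouds:
        p=P.reshape(-1,3);c=im.reshape(-1,3);m=np.isfinite(p[:,0])&(p[:,2]<.2);p=p[m];c=c[m];i=np.argsort(p[:,2]);p=p[i];c=c[i]
        for q,cc in zip(p,c):
            a=int((x1-q[0])*s);b=int((y1-q[1])*s)
            if 0<=a<H-1 and 0<=b<W-1:o[a:a+2,b:b+2]=cc
    return o
E
python3 - <<'E'
from h import *
S=load("scene");D=load("side")
ims=[]
sc=cv2.resize(S[0][100:260,140:340],(600,480),interpolation=cv2.INTER_CUBIC);cv2.imwrite("pics/crop1.png",sc[:,:,::-1])
o=ortho([S,D],.3,.8,-.42,.33);cv2.imwrite("pics/ortho.png",cv2.resize(o,(750,500))[:,:,::-1])
for n,(im,P) in (("scene",S),("side",D)):
    hsv=cv2.cvtColor(im,cv2.COLOR_RGB2HSV);h,s,v=cv2.split(hsv)
    red=((h<8)|(h>172))&(s>150)&(v>60)
    # lids
    m=red&(P[...,2]>.112)&(P[...,2]<.135)&np.isfinite(P[...,0])
    k,lab,st,ce=cv2.connectedComponentsWithStats(m.astype(np.uint8))
    for i in range(1,k):
        if st[i,4]>60:
            p=P[lab==i];t=p[p[:,2]>.12]
            (c,r)=cv2.minEnclosingCircle(t[:,:2].astype(np.float32));print(n,"lid",ce[i],st[i,4],c,r,np.median(t,0))
    # crate rim
    m=red&(P[...,2]>.078)&(P[...,2]<.092)&(P[...,0]>.3)&(P[...,0]<.8)&(abs(P[...,1]+.03)<.2)
    k,lab,st,ce=cv2.connectedComponentsWithStats(m.astype(np.uint8))
    p=P[m];print(n,"crate",len(p),cv2.minAreaRect((p[:,:2]*1000).astype(np.float32)),np.median(p[:,2]))
    # carton top
    m=(P[...,2]>.128)&(P[...,2]<.142)&(s<70)&(v>90)&(P[...,0]<.6)&(P[...,1]<-.1)
    p=P[m];print(n,"carton",len(p),cv2.minAreaRect((p[:,:2]*1000).astype(np.float32)) if len(p)>5 else 0)
    m=(h>100)&(h<125)&(s>120)&(P[...,2]>.138)&(P[...,2]<.155)&(P[...,0]<.6)
    p=P[m];print(n,"cap",len(p),p.mean(0) if len(p) else 0)
    # orange
    m=(h>5)&(h<16)&(s>190)&(v>120)&(P[...,2]>.03)&(P[...,1]>0)&(P[...,2]<.25)
    p=P[m];print(n,"orange",len(p),np.median(p,0),p.min(0),p.max(0))
E
```

```text
scene lid [228.69662921 156.07303371] 356 (0.5163516998291016, -0.2557445764541626) 0.03379150480031967 [ 0.51879325 -0.25403715  0.12490186]
scene lid [187.04664723 157.62682216] 343 (0.5515892505645752, -0.3606223165988922) 0.03283074125647545 [ 0.55103867 -0.3589326   0.1246959 ]
scene lid [167.34413965 188.69825436] 401 (0.6642588973045349, -0.36438485980033875) 0.03279947489500046 [ 0.66395225 -0.36043406  0.12494579]
scene crate 679 ((497.73858642578125, -64.91207122802734), (197.51760864257812, 193.34072875976562), 10.796772956848145) 0.0837104135275743
scene carton 232 ((423.8523864746094, -428.4990234375), (65.00236511230469, 221.20407104492188), 25.08310890197754)
scene cap 32 [ 0.38700684 -0.34682773  0.14656405]
scene orange 621 [0.61841837 0.25929426 0.12724258] [0.57163468 0.23647136 0.05376033] [0.67024397 0.29475575 0.17245829]
side lid [350.50866142 258.26141732] 635 (0.5127261281013489, -0.2551356554031372) 0.03207246959209442 [ 0.51334521 -0.25757339  0.12519185]
side lid [440.20741758 279.74587912] 728 (0.6603307723999023, -0.36338070034980774) 0.03204059228301048 [ 0.65935316 -0.36571716  0.12501334]
side lid [385.2815405  293.39707835] 753 (0.5456963777542114, -0.36320579051971436) 0.03201419487595558 [ 0.54503907 -0.36533546  0.12508155]
side crate 924 ((494.89019775390625, -67.83629608154297), (196.67393493652344, 195.388671875), 10.88504695892334) 0.08363740256273729
side carton 636 ((421.3161926269531, -432.111572265625), (61.28484344482422, 226.00631713867188), 23.251190185546875)
side cap 132 [ 0.38260388 -0.3527543   0.14581502]
side orange 124 [0.60343537 0.23957379 0.13037431] [0.58116587 0.22896062 0.10470435] [0.62934102 0.25332464 0.14881998]
```

View pics/ortho.png

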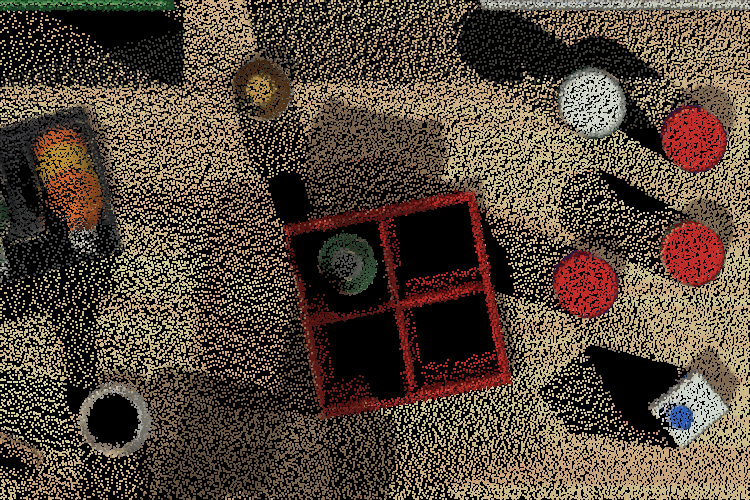

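View pics/crop1.png

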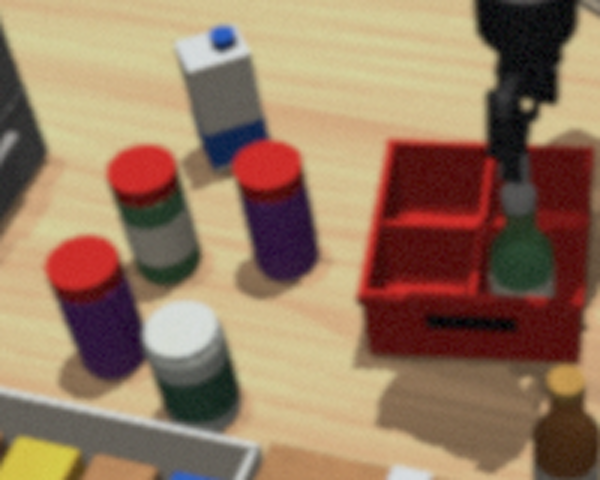

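The ortho map (1 mm/px) shows the crate turned about 11°, with its bottle at (346,263), the carton at (689,406), the orange bottle at (70,185) and the tumbler at (115,418). The crop confirms the target at (155,210): green glass, paper label, red lid. The two at (275,210) and (95,300) are purple, so they are look-alikes. The one at (190,365) has a white lid.

```bash
cat > fit.py <<'E'
from h import *
from scipy.optimize import least_squares
def rad(h): return np.interp(h,[0,.092,.118,.165],[.028,.028,.014,.014])
def axis(yaw,tilt=np.radians(35)): return np.array([-np.sin(tilt)*np.cos(yaw),-np.sin(tilt)*np.sin(yaw),np.cos(tilt)])
def bottle(P,im,f0=(.645,.265,.045),yaw0=.26):
    p=P.reshape(-1,3);hsv=cv2.cvtColor(im,cv2.COLOR_RGB2HSV).reshape(-1,3)
    x=np.r_[f0,yaw0]
    ok=np.isfinite(p[:,0])
    def res(x,q):
        a=axis(x[3]);d=q-x[:3];h=d@a;r=np.linalg.norm(d-h[:,None]*a,axis=1)
        return np.where(h>.165,np.hypot(h-.165,np.maximum(r-.014,0)),r-rad(h)),h
    for it in range(6):
        e,h=res(x,np.nan_to_num(p));
        col=((hsv[:,0]>3)&(hsv[:,0]<35)&(hsv[:,1]>150)&(hsv[:,2]>70))|(h>.145)
        m=ok&col&(abs(e)<(.02 if it<3 else .006))&(h>.02)&(h<.17)
        q=p[m]
        x=least_squares(lambda x:res(x,q)[0],x,loss="soft_l1",f_scale=.002).x
    return x,len(q),np.sqrt(np.mean(res(x,q)[0]**2))
E
python3 - <<'E'
from fit import *
for n in("scene","side"):
    im,P=load(n)
    x,k,e=bottle(P,im);print(n,"bottle",x[:3].round(4),np.degrees(x[3]).round(1),k,e.round(4),"neck140",(x[:3]+.14*axis(x[3])).round(4))
    hsv=cv2.cvtColor(im,cv2.COLOR_RGB2HSV)
    m=(P[...,2]>.130)&(P[...,2]<.141)&(abs(P[...,0]-.394)<.06)&(abs(P[...,1]+.359)<.06)
    p=(P[m][:,:2]*1000).astype(np.float32);print("carton",len(p),cv2.minAreaRect(p),p.mean(0))
    m=(abs(P[...,0]-.535)<.03)&(abs(P[...,1]+.014)<.03)&(P[...,2]>.15)
    print("cratebottle cap",P[m].mean(0).round(4),m.sum())
    m=(abs(P[...,0]-.5)<.15)&(abs(P[...,1])<.15)&(P[...,2]<.03)&(P[...,2]>-.02); print("table z",np.nanmedian(P[m][:,2]))
E
```

```text
scene bottle [0.6479 0.2702 0.0417] 15.4 1099 0.0019 neck140 [0.5705 0.2488 0.1563]
carton 217 ((392.38836669921875, -357.97088623046875), (54.786468505859375, 61.96376037597656), 38.8376350402832) [ 398.10034 -358.18826]
cratebottle cap [ 0.5423 -0.0169  0.4318] 628
table z 0.0007758393991781417
side bottle [0.6458 0.2729 0.0422] 17.6 385 0.0022 neck140 [0.5692 0.2486 0.1569]
carton 634 ((390.20184326171875, -359.781982421875), (49.01386642456055, 62.33652114868164), 40.022945404052734) [ 390.88455 -365.76392]
cratebottle cap [ 0.5341 -0.0208  0.3698] 1851
table z 0.0013170340767758957
```

Both cameras agree within a few mm, so I'll use the means. Bottle neck (h = 140 mm) is at (0.570, 0.249, 0.157) with rack yaw about 16°. The jar is at (0.5485, -0.362). The carton is at (0.391, -0.359), its short axis at 40°. The crate is at (0.4963, -0.0664), yaw 10.8°.

```bash
cat > mv.py <<'E'
import numpy as np
from scipy.spatial.transform import Rotation as Ro
from rig import observe,grasp_offset
def tool(phi,tilt=0,yaw=0):
    "closing axis at phi deg when pointing down; tilt in deg so that z leans towards heading phi"
    p,t=np.radians(phi),np.radians(tilt)
    y=np.array([np.cos(t)*np.cos(p),np.cos(t)*np.sin(p),np.sin(t)]);z=np.array([np.sin(t)*np.cos(p),np.sin(t)*np.sin(p),-np.cos(t)])
    return np.stack([np.cross(y,z),y,z],1)
CR=np.array([.4963,-.0664]);CY=np.radians(10.8)
def place(x,y): return CR+np.array([[np.cos(CY),-np.sin(CY)],[np.sin(CY),np.cos(CY)]])@[x,y]
def rows(wps):
    o=observe();R0=o["tool_rot"];p0=o["position"];print("t",o["time_s"],"tcp",p0.round(4),"F",o["ft_force"].round(1),"w",round(o["grip_width"],4))
    for g,R in wps:
        t=np.array(g)+grasp_offset*R[:,2]
        s=R0.T@(t-p0)/.5;r=Ro.from_matrix(R0.T@R).as_rotvec()/np.pi
        print([list(s.round(3)),list(r.round(3))],"rows~",round(max(np.linalg.norm(s)*10,np.linalg.norm(r)*180/8.59),1))
E
python3 - <<'E'
from mv import *
a=-tool(16,35)[:,2];n=np.array([.570,.2487,.1565]);T=tool(16,35)
rows([(n+.103*a,T),(n+.003*a,T)])
E
```

```text
t 0.1 tcp [0.5498 0.     0.2308] F [ 0.7 -0.7 -0.4] w 0.0855
[[np.float64(0.471), np.float64(-0.052), np.float64(0.011)], [np.float64(-0.194), np.float64(0.027), np.float64(-0.086)]] rows~ 4.7
[[np.float64(0.502), np.float64(0.058), np.float64(0.174)], [np.float64(-0.194), np.float64(0.027), np.float64(-0.086)]] rows~ 5.3
```

```bash
python3 -m handwheel '[[[0.471,-0.052,0.011],[-0.194,0.027,-0.086]],[[0.471,-0.052,0.011],[-0.194,0.027,-0.086]],[[0.471,-0.052,0.011],[-0.194,0.027,-0.086]],[[0.471,-0.052,0.011],[-0.194,0.027,-0.086]],[[0.471,-0.052,0.011],[-0.194,0.027,-0.086]],[[0.471,-0.052,0.011],[-0.194,0.027,-0.086]],[[0.471,-0.052,0.011],[-0.194,0.027,-0.086]],[[0.471,-0.052,0.011],[-0.194,0.027,-0.086]]]' 0.65 40
python3 - <<'E'
from mv import *
import cv2
from rig import *
from fit import *
a=-tool(16,35)[:,2];n=np.array([.570,.2487,.1565]);T=tool(16,35)
im,d=get_image("wrist");cv2.imwrite("pics/w1.png",im[:,:,::-1])
for nn in("scene","side"):
    im,d=get_image(nn);np.savez(f"pics/{nn}1.npz",im=im,d=d,**camera_params(nn))
    x,k,e=bottle(load(nn,1)[1],im);print(nn,x[:3].round(4),np.degrees(x[3]).round(1),k,e,(x[:3]+.14*axis(x[3])).round(4))
rows([(n+.003*a,T)])
E
```

```text
time_s: 0.9
position: [0.5246, 0.2348, 0.2259]
tool_rot: [[-0.274, 0.786, 0.554], [0.962, 0.225, 0.157], [-0.001, 0.576, -0.818]]
ft_force: [0.2, 0.3, -0.9]
grip_width: 0.0551
gripper_force: 0.0
scene [0.648  0.2701 0.0415] 15.3 1100 0.0018565596235704288 [0.5706 0.2489 0.1562]
side [0.6463 0.2713 0.0423] 15.3 510 0.001972466165566952 [0.5689 0.2501 0.157 ]
t 1.05 tcp [0.5246 0.2345 0.2259] F [-0.  -0.2 -0.6] w 0.0554
[[np.float64(0.003), np.float64(-0.002), np.float64(0.2)], [np.float64(0.001), np.float64(0.001), np.float64(-0.0)]] rows~ 2.0
```

View pics/w1.png

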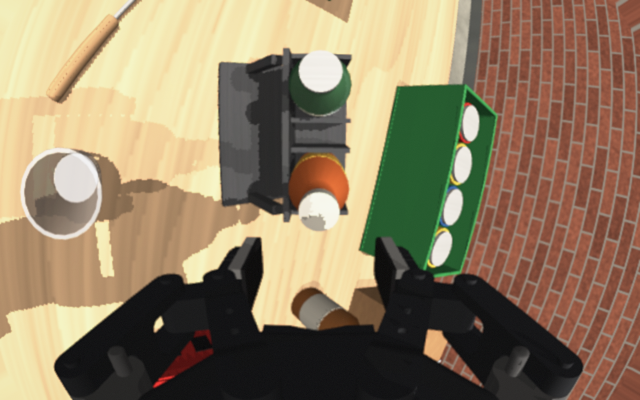

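The wrist view shows the orange bottle's white cap at (320,210), centred between the fingers (pads at columns 245 and 390). I'll advance, then close.

```bash
python3 -m handwheel '[[[0.003,-0.002,0.06],[0,0,0]],[[0.003,-0.002,0.12],[0,0,0]],[[0.003,-0.002,0.17],[0,0,0]],[[0.003,-0.002,0.2],[0,0,0]],[[0.003,-0.002,0.2],[0,0,0]],[[0.003,-0.002,0.2],[0,0,0]]]'
python3 -m handwheel '[[[0,0,0],[0,0,0]],[[0,0,0],[0,0,0]],[[0,0,0],[0,0,0]],[[0,0,0],[0,0,0]],[[0,0,0],[0,0,0]],[[0,0,0],[0,0,0]]]' 0 50
```

```text
time_s: 1.65
position: [0.5784, 0.2519, 0.1437]
tool_rot: [[-0.274, 0.786, 0.554], [0.962, 0.225, 0.157], [-0.001, 0.576, -0.818]]
ft_force: [0.1, 0.2, -0.5]
grip_width: 0.0555
gripper_force: 0.0
time_s: 2.25
position: [0.5786, 0.2526, 0.1451]
tool_rot: [[-0.275, 0.784, 0.556], [0.961, 0.225, 0.158], [-0.001, 0.578, -0.816]]
ft_force: [-2.6, -1.5, 6.6]
grip_width: 0.0269
gripper_force: 49.4
```

```bash
python3 -m handwheel '[[[0,0,-0.02],[0,0,0]],[[0,0,-0.05],[0,0,0]],[[0,0,-0.09],[0,0,0]],[[0,0,-0.13],[0,0,0]],[[0,0,-0.17],[0,0,0]],[[0,0,-0.21],[0,0,0]],[[0,0,-0.25],[0,0,0]],[[0,0,-0.27],[0,0,0]],[[0,0,-0.27],[0,0,0]]]'
python3 - <<'E'
from mv import *
P=place(-46e-3,46e-3);print(P)
R=tool(10.8)
rows([([.46,.17,.335],R),([*P,.335],R)])
E
```

```text
time_s: 3.15
position: [0.5027, 0.2311, 0.2545]
tool_rot: [[-0.275, 0.786, 0.554], [0.961, 0.225, 0.158], [-0.001, 0.576, -0.817]]
ft_force: [0.4, 0.1, -4.1]
grip_width: 0.0268
gripper_force: 50.5
[ 0.44249525 -0.02983433]
t 3.15 tcp [0.5027 0.2311 0.2545] F [ 0.4  0.1 -4.1] w 0.0268
[[np.float64(-0.094), np.float64(-0.024), np.float64(-0.168)], [np.float64(0.195), np.float64(-0.009), np.float64(0.028)]] rows~ 4.1
[[np.float64(-0.469), np.float64(-0.141), np.float64(-0.25)], [np.float64(0.195), np.float64(-0.009), np.float64(0.028)]] rows~ 5.5
```

```bash
python3 -m handwheel '[[[-0.094,-0.024,-0.168],[0.195,-0.009,0.028]],[[-0.094,-0.024,-0.168],[0.195,-0.009,0.028]],[[-0.094,-0.024,-0.168],[0.195,-0.009,0.028]],[[-0.094,-0.024,-0.168],[0.195,-0.009,0.028]],[[-0.469,-0.141,-0.25],[0.195,-0.009,0.028]],[[-0.469,-0.141,-0.25],[0.195,-0.009,0.028]],[[-0.469,-0.141,-0.25],[0.195,-0.009,0.028]],[[-0.469,-0.141,-0.25],[0.195,-0.009,0.028]],[[-0.469,-0.141,-0.25],[0.195,-0.009,0.028]],[[-0.469,-0.141,-0.25],[0.195,-0.009,0.028]]]'
python3 -m handwheel '[[[0,0,0],[0,0,0]],[[0,0,0],[0,0,0]],[[0,0,0],[0,0,0]]]'
cat > look.py <<'E'
import sys,cv2,numpy as np
from rig import *
from h import load
k=sys.argv[1];o=[]
for n,(a,b,c,e) in (("scene",(60,280,140,500)),("side",(130,370,180,580))):
    im,d=get_image(n);np.savez(f"pics/{n}{k}.npz",im=im,d=d,**camera_params(n))
    o.append(cv2.resize(im[a:b,c:e],(400,int(400*(b-a)/(e-c)))))
h=min(i.shape[0] for i in o);cv2.imwrite(f"pics/look{k}.png",np.hstack([i[:h] for i in o])[:,:,::-1])
E
python3 look.py 2
python3 - <<'E'
from mv import *
from h import *
R=tool(10.8);P=place(-46e-3,46e-3)
for n in("scene","side"):
    im,Q=load(n,2);h,s,v=cv2.split(cv2.cvtColor(im,cv2.COLOR_RGB2HSV))
    m=(h>3)&(h<35)&(s>170)&(v>70)&(abs(Q[...,0]-.44)<.08)&(abs(Q[...,1]+.03)<.08)&(Q[...,2]>.16)&(Q[...,2]<.32)
    q=Q[m];print(n,len(q),q.min(0),np.percentile(q[:,2],[1,50]))
    for a in np.arange(.18,.28,.02):
        w=q[abs(q[:,2]-a)<.01]; print(a,w.mean(0).round(4) if len(w) else 0,len(w))
rows([([*P,.335-.19+.03],R),([*P,.148],R)])
E
```

```text
time_s: 4.15
position: [0.4436, -0.0309, 0.3147]
tool_rot: [[-0.184, 0.983, -0.001], [0.983, 0.184, -0.0], [-0.0, -0.001, -1.0]]
ft_force: [0.5, -0.9, -3.6]
grip_width: 0.027
gripper_force: 50.9
time_s: 4.45
position: [0.4434, -0.0289, 0.3156]
tool_rot: [[-0.189, 0.982, 0.001], [0.982, 0.189, -0.001], [-0.001, 0.0, -1.0]]
ft_force: [-0.0, -0.6, -3.8]
grip_width: 0.0269
gripper_force: 50.9
scene 696 [ 0.43973214 -0.04748092  0.19370977] [0.19657872 0.25987011]
0.18 0 0
0.19999999999999998 [ 0.4654 -0.0231  0.2025] 72
0.21999999999999997 [ 0.4661 -0.0232  0.22  ] 107
0.23999999999999996 [ 0.4664 -0.0232  0.2401] 108
0.25999999999999995 [ 0.4658 -0.0234  0.2599] 123
0.2799999999999999 [ 0.4635 -0.0231  0.2811] 153
side 1150 [ 0.41457667 -0.06205944  0.19047708] [0.19239853 0.25850022]
0.18 0 0
0.19999999999999998 [ 0.4387 -0.0529  0.2004] 154
0.21999999999999997 [ 0.4387 -0.0537  0.2199] 169
0.23999999999999996 [ 0.4378 -0.0531  0.24  ] 178
0.25999999999999995 [ 0.4383 -0.053   0.2602] 186
0.2799999999999999 [ 0.4385 -0.0509  0.2808] 227
t 4.55 tcp [ 0.4434 -0.0292  0.3156] F [ 0.4 -0.3 -2.7] w 0.0267
[[np.float64(-0.001), np.float64(-0.002), np.float64(0.319)], [np.float64(0.0), np.float64(0.0), np.float64(0.0)]] rows~ 3.2
[[np.float64(-0.001), np.float64(-0.002), np.float64(0.373)], [np.float64(0.0), np.float64(0.0), np.float64(0.0)]] rows~ 3.7
```

View pics/look2.png

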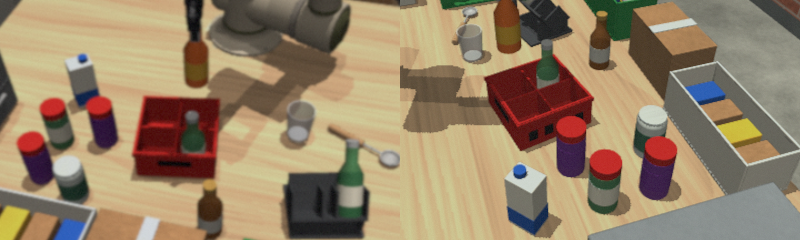

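The picture shows the orange bottle hanging upright over its place, at (195,62) on the left and (508,25) on the right. The green rack bottle is still in the rack. The foot is about 0.191 high, so I'll lower it.

```bash
python3 -m handwheel '[[[-0.001,-0.002,0.08],[0,0,0]],[[-0.001,-0.002,0.16],[0,0,0]],[[-0.001,-0.002,0.22],[0,0,0]],[[-0.001,-0.002,0.27],[0,0,0]],[[-0.001,-0.002,0.31],[0,0,0]],[[-0.001,-0.002,0.34],[0,0,0]],[[-0.001,-0.002,0.355],[0,0,0]],[[-0.001,-0.002,0.36],[0,0,0]],[[-0.001,-0.002,0.362],[0,0,0]]]'
python3 -m handwheel '[[[0,0,0.002],[0,0,0]],[[0,0,0.004],[0,0,0]],[[0,0,0.006],[0,0,0]]]'
```

```text
time_s: 5.45
position: [0.4429, -0.0307, 0.135]
tool_rot: [[-0.187, 0.982, 0.001], [0.982, 0.187, -0.001], [-0.001, 0.001, -1.0]]
ft_force: [-0.6, 0.6, -3.9]
grip_width: 0.0266
gripper_force: 50.8
time_s: 5.75
position: [0.4427, -0.0308, 0.1319]
tool_rot: [[-0.187, 0.982, 0.001], [0.982, 0.187, -0.001], [-0.001, 0.001, -1.0]]
ft_force: [0.6, 0.2, -4.0]
grip_width: 0.0272
gripper_force: 50.8
```

```bash
python3 -m handwheel '[[[0,0,0.002],[0,0,0]],[[0,0,0.003],[0,0,0]],[[0,0,0.004],[0,0,0]]]'
python3 -m handwheel '[[[0,0,0.001],[0,0,0]],[[0,0,0.002],[0,0,0]]]'
```

```text
time_s: 6.05
position: [0.4432, -0.0313, 0.1311]
tool_rot: [[-0.187, 0.982, 0.003], [0.982, 0.187, -0.003], [-0.003, 0.002, -1.0]]
ft_force: [-4.3, -1.6, 17.5]
grip_width: 0.0267
gripper_force: 53.1
time_s: 6.25
position: [0.4433, -0.0314, 0.1311]
tool_rot: [[-0.187, 0.982, 0.004], [0.982, 0.187, -0.003], [-0.004, 0.003, -1.0]]
ft_force: [-7.5, -2.2, 29.1]
grip_width: 0.0269
gripper_force: 54.3
```

```bash
python3 -m handwheel '[[[0,0,-0.002],[0,0,0]],[[0,0,-0.003],[0,0,0]],[[0,0,-0.003],[0,0,0]]]'
python3 -m handwheel '[[[0,0,0],[0,0,0]],[[0,0,0],[0,0,0]],[[0,0,0],[0,0,0]],[[0,0,0],[0,0,0]]]' 0.6
python3 -m handwheel '[[[0,0,-0.03],[0,0,0]],[[0,0,-0.08],[0,0,0]],[[0,0,-0.15],[0,0,0]],[[0,0,-0.22],[0,0,0]],[[0,0,-0.25],[0,0,0]],[[0,0,-0.25],[0,0,0]]]'
python3 - <<'E'
from mv import *
R=tool(53);J=[.5485,-.362]
rows([([*J,.23],R),([*J,.103],R)])
E
```

```text
time_s: 6.55
position: [0.443, -0.0311, 0.1312]
tool_rot: [[-0.187, 0.982, 0.002], [0.982, 0.187, -0.002], [-0.003, 0.002, -1.0]]
ft_force: [-1.9, -0.9, 8.2]
grip_width: 0.0267
gripper_force: 52.1
time_s: 6.95
position: [0.4426, -0.0307, 0.1301]
tool_rot: [[-0.187, 0.982, 0.001], [0.982, 0.187, -0.001], [-0.001, 0.0, -1.0]]
ft_force: [0.7, -0.6, -0.5]
grip_width: 0.0515
gripper_force: 0.0
time_s: 7.55
position: [0.4432, -0.0308, 0.2569]
tool_rot: [[-0.187, 0.982, 0.005], [0.982, 0.187, -0.002], [-0.003, 0.004, -1.0]]
ft_force: [-0.1, -0.1, -0.2]
grip_width: 0.0511
gripper_force: 0.0
t 7.55 tcp [ 0.4432 -0.0308  0.2569] F [-0.1 -0.1 -0.2] w 0.0511
[[np.float64(-0.69), np.float64(0.083), np.float64(0.094)], [np.float64(0.001), np.float64(0.001), np.float64(-0.235)]] rows~ 7.0
[[np.float64(-0.689), np.float64(0.082), np.float64(0.348)], [np.float64(0.001), np.float64(0.001), np.float64(-0.235)]] rows~ 7.8
```

```bash
python3 -m handwheel '[[[-0.69,0.083,0.04],[0,0,-0.235]],[[-0.69,0.083,0.04],[0,0,-0.235]],[[-0.69,0.083,0.094],[0,0,-0.235]],[[-0.69,0.083,0.094],[0,0,-0.235]],[[-0.69,0.083,0.094],[0,0,-0.235]],[[-0.69,0.083,0.094],[0,0,-0.235]],[[-0.69,0.083,0.094],[0,0,-0.235]],[[-0.69,0.083,0.094],[0,0,-0.235]],[[-0.69,0.083,0.094],[0,0,-0.235]],[[-0.69,0.083,0.094],[0,0,-0.235]]]' 1
python3 - <<'E'
from mv import *
import cv2
from rig import *
c=camera_params("wrist");im,d=get_image("wrist");cv2.imwrite("pics/w2.png",im[:,:,::-1])
# lid centre from the fisheye rays at z=.125
v,u=np.mgrid[0:400,0:640];K=c["K"];x=(u-K[0,2]);y=(v-K[1,2]);r=np.hypot(x,y);th=r/K[0,0]
ray=np.stack([np.sin(th)*x/np.maximum(r,1e-9),np.sin(th)*y/np.maximum(r,1e-9),np.cos(th)],-1)@c["R"]
C=-c["R"].T@c["t"];P=C+ray*((.125-C[2])/ray[...,2])[...,None]
h,s,vv=cv2.split(cv2.cvtColor(im,cv2.COLOR_RGB2HSV))
m=(((h<8)|(h>172))&(s>150)&(vv>60)&(ray[...,2]<-.3)).astype(np.uint8)
k,l,st,ce=cv2.connectedComponentsWithStats(m)
for i in range(1,k):
    if st[i,4]>300: print(ce[i].round(),st[i,4],cv2.minEnclosingCircle(P[l==i][:,:2].astype(np.float32)))
R=tool(53);J=[.5485,-.362]
rows([([*J,.103],R)])
E
```

```text
time_s: 8.55
position: [0.5475, -0.3607, 0.2079]
tool_rot: [[-0.8, 0.6, -0.0], [0.6, 0.8, 0.0], [0.0, -0.0, -1.0]]
ft_force: [-0.3, -0.4, 0.6]
grip_width: 0.0856
gripper_force: 0.0
[515.  46.] 7848 ((0.5141214728355408, -0.10313643515110016), 0.10345827788114548)
[458.  62.] 506 ((0.5137479305267334, -0.20736216008663177), 0.03473261743783951)
[405.  90.] 5039 ((0.5152925252914429, -0.2560003101825714), 0.03154636546969414)
[318. 204.] 4931 ((0.5465055704116821, -0.3603299558162689), 0.03182022273540497)
[388. 300.] 2902 ((0.6563701033592224, -0.3628447651863098), 0.03551220893859863)
t 8.6 tcp [ 0.5476 -0.3604  0.2086] F [-0.2 -0.   1.5] w 0.0856
[[np.float64(-0.003), np.float64(-0.001), np.float64(0.249)], [np.float64(-0.0), np.float64(0.0), np.float64(0.001)]] rows~ 2.5
```

View pics/w2.png

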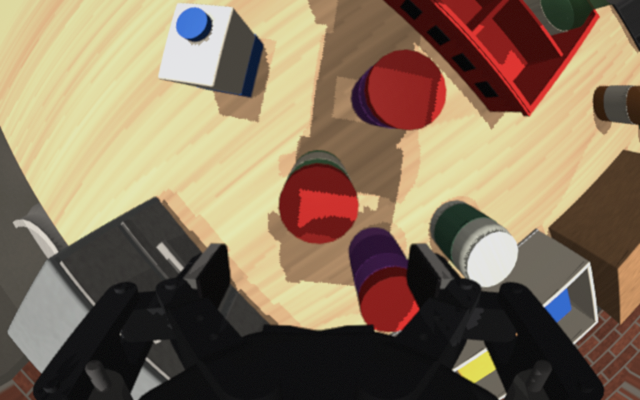

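The wrist view shows the green jar's red lid at (318,204) midway between the pads (columns 215 and 420). The purple jars at (405,90) and (385,290) are clear of the fingers. I'll check the clearance to the grey cabinet at (160,270) before going down.

Run:
```python
from mv import *
from h import *
c=np.array([.5485,-.362])
for n in("scene","side"):
    im,P=load(n,2);p=P.reshape(-1,3);p=p[np.isfinite(p[:,0])];d=np.linalg.norm(p[:,:2]-c,axis=1)
    m=(p[:,1]<-.41)&(p[:,2]>.03)&(d<.2);q=p[m]
    if len(q): print(n,len(q),d[m].min(),q[np.argmin(d[m])],q.max(0))
```

```text
scene 2813 0.16231733825836409 [ 0.53807432 -0.52398217  0.16880564] [ 0.66493531 -0.52394671  0.20680325]
side 922 0.17399339583008067 [ 0.55128464 -0.53597111  0.19014413] [ 0.64127145 -0.5353643   0.20378994]
```

```bash
python3 -m handwheel '[[[-0.002,-0.001,0.08],[0,0,0]],[[-0.002,-0.001,0.16],[0,0,0]],[[-0.002,-0.001,0.22],[0,0,0]],[[-0.002,-0.001,0.248],[0,0,0]],[[-0.002,-0.001,0.248],[0,0,0]],[[-0.002,-0.001,0.248],[0,0,0]]]'
python3 -m handwheel '[[[0,0,0],[0,0,0]],[[0,0,0],[0,0,0]],[[0,0,0],[0,0,0]],[[0,0,0],[0,0,0]],[[0,0,0],[0,0,0]],[[0,0,0],[0,0,0]]]' 0 50
python3 -m handwheel '[[[0,0,-0.02],[0,0,0]],[[0,0,-0.08],[0,0,0]],[[0,0,-0.16],[0,0,0]],[[0,0,-0.24],[0,0,0]],[[0,0,-0.32],[0,0,0]],[[0,0,-0.38],[0,0,0]],[[0,0,-0.4],[0,0,0]],[[0,0,-0.4],[0,0,0]]]'
python3 - <<'E'
from mv import *
P=place(.046,-.046);print(P)
for phi in(55.8,10.8): rows([([*P,.305],tool(phi)),([*P,.11],tool(phi))])
E
```

```text
time_s: 9.2
position: [0.549, -0.363, 0.0864]
tool_rot: [[-0.8, 0.6, 0.003], [0.6, 0.8, -0.003], [-0.004, -0.001, -1.0]]
ft_force: [-0.3, -0.3, 0.2]
grip_width: 0.0852
gripper_force: 0.0
time_s: 9.8
position: [0.549, -0.3632, 0.0865]
tool_rot: [[-0.799, 0.601, 0.003], [0.601, 0.799, -0.003], [-0.004, -0.0, -1.0]]
ft_force: [0.3, 1.4, 6.3]
grip_width: 0.0609
gripper_force: 53.4
time_s: 10.6
position: [0.5481, -0.3629, 0.2853]
tool_rot: [[-0.799, 0.601, 0.002], [0.601, 0.799, -0.002], [-0.003, -0.001, -1.0]]
ft_force: [-0.1, -0.5, -5.2]
grip_width: 0.0611
gripper_force: 56.0
[ 0.55010475 -0.10296567]
t 10.6 tcp [ 0.5481 -0.3629  0.2853] F [-0.1 -0.5 -5.2] w 0.0611
[[np.float64(0.309), np.float64(0.418), np.float64(-0.003)], [np.float64(-0.0), np.float64(0.001), np.float64(-0.015)]] rows~ 5.2
[[np.float64(0.31), np.float64(0.418), np.float64(0.387)], [np.float64(-0.0), np.float64(0.001), np.float64(-0.015)]] rows~ 6.5
t 10.6 tcp [ 0.5481 -0.3629  0.2853] F [-0.1 -0.5 -5.2] w 0.0611
[[np.float64(0.309), np.float64(0.418), np.float64(-0.003)], [np.float64(0.0), np.float64(0.001), np.float64(0.235)]] rows~ 5.2
[[np.float64(0.31), np.float64(0.418), np.float64(0.387)], [np.float64(0.0), np.float64(0.001), np.float64(0.235)]] rows~ 6.5
```

```bash
python3 -m handwheel '[[[0.31,0.418,-0.003],[0,0,-0.015]],[[0.31,0.418,-0.003],[0,0,-0.015]],[[0.31,0.418,-0.003],[0,0,-0.015]],[[0.31,0.418,-0.003],[0,0,-0.015]],[[0.31,0.418,-0.003],[0,0,-0.015]],[[0.31,0.418,-0.003],[0,0,-0.015]],[[0.31,0.418,-0.003],[0,0,-0.015]],[[0.31,0.418,-0.003],[0,0,-0.015]]]'
python3 look.py 3
cat > crate.py <<'E'
import sys
from h import *
for n in("scene","side"):
    im,P=load(n,sys.argv[1]);h,s,v=cv2.split(cv2.cvtColor(im,cv2.COLOR_RGB2HSV))
    m=((h<8)|(h>172))&(s>150)&(v>60)&(P[...,2]>.078)&(P[...,2]<.092)&(abs(P[...,0]-.5)<.12)&(abs(P[...,1]+.066)<.12)
    p=P[m];print(n,"crate",len(p),cv2.minAreaRect((p[:,:2]*1000).astype(np.float32)))
E
python3 crate.py 3
python3 - <<'E'
from mv import *
P=place(.046,-.046);rows([([*P,.11],tool(55.8))])
E
```

```text
time_s: 11.4
position: [0.5496, -0.1033, 0.2845]
tool_rot: [[-0.826, 0.563, -0.002], [0.563, 0.826, -0.001], [0.001, -0.001, -1.0]]
ft_force: [0.2, 0.3, -4.7]
grip_width: 0.0608
gripper_force: 56.7
scene crate 592 ((498.8680419921875, -64.4249496459961), (196.6227264404297, 192.67355346679688), 10.859960556030273)
side crate 882 ((494.52923583984375, -67.88877868652344), (195.7957305908203, 196.1139373779297), 11.076578140258789)
t 11.5 tcp [ 0.5498 -0.104   0.2849] F [ 0.7 -0.2 -3.7] w 0.0613
[[np.float64(0.0), np.float64(0.002), np.float64(0.387)], [np.float64(-0.0), np.float64(-0.0), np.float64(-0.001)]] rows~ 3.9
```

View pics/look3.png

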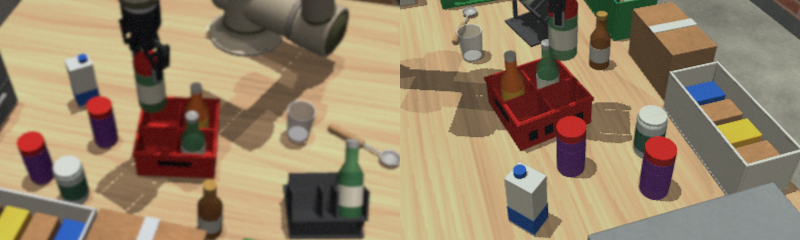

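The juice bottle stands upright in its place, at (512,80) in the right half, and the jar hangs above the free front-left place, at (150,85) in the left half. The crate hasn't moved. I'll lower the jar about 193 mm.

```bash
python3 -m handwheel '[[[0,0.001,0.08],[0,0,0]],[[0,0.001,0.16],[0,0,0]],[[0,0.001,0.22],[0,0,0]],[[0,0.001,0.27],[0,0,0]],[[0,0.001,0.32],[0,0,0]],[[0,0.001,0.355],[0,0,0]],[[0,0.001,0.37],[0,0,0]],[[0,0.001,0.376],[0,0,0]],[[0,0.001,0.378],[0,0,0]]]'
python3 -m handwheel '[[[0,0,0.002],[0,0,0]],[[0,0,0.004],[0,0,0]],[[0,0,0.006],[0,0,0]]]'
```

```text
time_s: 12.4
position: [0.5506, -0.103, 0.0971]
tool_rot: [[-0.826, 0.563, 0.001], [0.563, 0.826, -0.001], [-0.002, -0.0, -1.0]]
ft_force: [0.0, 0.5, -3.5]
grip_width: 0.0608
gripper_force: 56.8
time_s: 12.7
position: [0.5504, -0.1024, 0.0942]
tool_rot: [[-0.827, 0.563, 0.001], [0.563, 0.827, -0.001], [-0.002, -0.0, -1.0]]
ft_force: [0.8, 0.1, -4.7]
grip_width: 0.0608
gripper_force: 56.8
```

```bash
python3 -m handwheel '[[[0,0,0.002],[0,0,0]],[[0,0,0.003],[0,0,0]],[[0,0,0.004],[0,0,0]]]'
python3 -m handwheel '[[[0,0,0.001],[0,0,0]],[[0,0,0.002],[0,0,0]]]'
```

```text
time_s: 13.0
position: [0.5503, -0.1023, 0.0918]
tool_rot: [[-0.827, 0.563, 0.001], [0.563, 0.827, -0.001], [-0.001, -0.0, -1.0]]
ft_force: [-0.4, -0.1, -3.8]
grip_width: 0.0612
gripper_force: 56.8
time_s: 13.2
position: [0.5506, -0.1025, 0.0915]
tool_rot: [[-0.827, 0.563, 0.002], [0.563, 0.827, -0.002], [-0.002, -0.0, -1.0]]
ft_force: [-0.7, 0.7, 6.8]
grip_width: 0.0608
gripper_force: 57.7
```

```bash
python3 -m handwheel '[[[0,0,0],[0,0,0]],[[0,0,0],[0,0,0]],[[0,0,0],[0,0,0]],[[0,0,0],[0,0,0]]]' 0.9
python3 -m handwheel '[[[0,0,-0.03],[0,0,0]],[[0,0,-0.08],[0,0,0]],[[0,0,-0.16],[0,0,0]],[[0,0,-0.24],[0,0,0]],[[0,0,-0.28],[0,0,0]],[[0,0,-0.28],[0,0,0]]]'
python3 - <<'E'
from mv import *
R=tool(40);C=[.391,-.359]
rows([([*C,.245],R),([*C,.110],R)])
E
```

```text
time_s: 13.6
position: [0.5503, -0.1024, 0.0908]
tool_rot: [[-0.827, 0.563, 0.001], [0.563, 0.827, -0.001], [-0.001, -0.0, -1.0]]
ft_force: [1.4, 0.4, -0.2]
grip_width: 0.077
gripper_force: 0.0
time_s: 14.2
position: [0.5511, -0.1025, 0.2339]
tool_rot: [[-0.827, 0.563, 0.006], [0.563, 0.827, -0.003], [-0.007, 0.001, -1.0]]
ft_force: [-0.7, -0.0, -1.4]
grip_width: 0.0766
gripper_force: 0.0
t 14.2 tcp [ 0.5511 -0.1025  0.2339] F [-0.7 -0.  -1.4] w 0.0766
[[np.float64(-0.024), np.float64(-0.604), np.float64(0.015)], [np.float64(0.001), np.float64(0.002), np.float64(0.088)]] rows~ 6.0
[[np.float64(-0.022), np.float64(-0.604), np.float64(0.285)], [np.float64(0.001), np.float64(0.002), np.float64(0.088)]] rows~ 6.7
```

```bash
python3 -m handwheel '[[[-0.024,-0.604,0.015],[0,0,0.088]],[[-0.024,-0.604,0.015],[0,0,0.088]],[[-0.024,-0.604,0.015],[0,0,0.088]],[[-0.024,-0.604,0.015],[0,0,0.088]],[[-0.024,-0.604,0.015],[0,0,0.088]],[[-0.024,-0.604,0.015],[0,0,0.088]],[[-0.024,-0.604,0.015],[0,0,0.088]],[[-0.024,-0.604,0.015],[0,0,0.088]],[[-0.024,-0.604,0.015],[0,0,0.088]]]' 0.9
python3 - <<'E'
from mv import *
import cv2
from rig import *
c=camera_params("wrist");im,d=get_image("wrist");cv2.imwrite("pics/w3.png",im[:,:,::-1])
v,u=np.mgrid[0:400,0:640];K=c["K"];x=(u-K[0,2]);y=(v-K[1,2]);r=np.hypot(x,y);th=r/K[0,0]
ray=np.stack([np.sin(th)*x/np.maximum(r,1e-9),np.sin(th)*y/np.maximum(r,1e-9),np.cos(th)],-1)@c["R"]
C=-c["R"].T@c["t"];P=C+ray*((.147-C[2])/ray[...,2])[...,None]
h,s,vv=cv2.split(cv2.cvtColor(im,cv2.COLOR_RGB2HSV))
m=((h>100)&(h<125)&(s>130)&(vv>110)&(ray[...,2]<-.3)).astype(np.uint8)
k,l,st,ce=cv2.connectedComponentsWithStats(m)
for i in range(1,k):
    if st[i,4]>150: print(ce[i].round(),st[i,4],cv2.minEnclosingCircle(P[l==i][:,:2].astype(np.float32)))
rows([([.391,-.359,.110],tool(40))])
E
```

```text
time_s: 15.1
position: [0.3905, -0.3576, 0.2228]
tool_rot: [[-0.642, 0.766, 0.0], [0.766, 0.642, 0.0], [0.0, 0.0, -1.0]]
ft_force: [0.4, 0.8, 0.3]
grip_width: 0.0769
gripper_force: 0.0
[326. 199.] 189 ((0.39099639654159546, -0.34940552711486816), 0.00796168576925993)
[604. 305.] 195 ((0.7601011395454407, -0.22342965006828308), 0.0217096246778965)
t 15.15 tcp [ 0.3908 -0.3574  0.2231] F [ 0.4 -1.   0. ] w 0.0769
[[np.float64(-0.003), np.float64(-0.002), np.float64(0.264)], [np.float64(0.0), np.float64(0.0), np.float64(0.0)]] rows~ 2.6
```

View pics/w3.png

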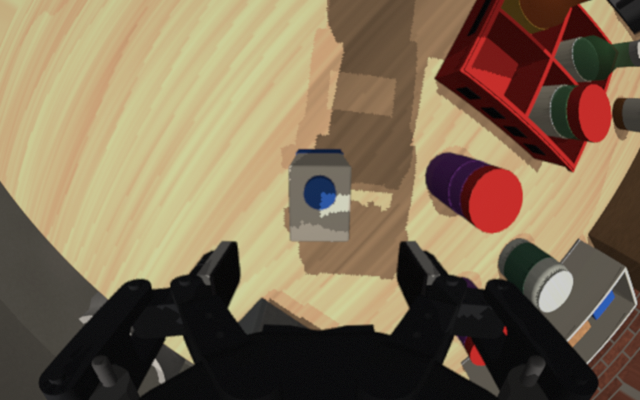

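The wrist view shows the carton at (320,200) square to the pads (columns 228 and 412) and centred between them. In the crate the jar stands in its place at (570,110). I'll grasp the carton.

```bash
python3 -m handwheel '[[[-0.003,-0.001,0.08],[0,0,0]],[[-0.003,-0.001,0.16],[0,0,0]],[[-0.003,-0.001,0.23],[0,0,0]],[[-0.003,-0.001,0.264],[0,0,0]],[[-0.003,-0.001,0.264],[0,0,0]],[[-0.003,-0.001,0.264],[0,0,0]]]'
python3 -m handwheel '[[[0,0,0],[0,0,0]],[[0,0,0],[0,0,0]],[[0,0,0],[0,0,0]],[[0,0,0],[0,0,0]],[[0,0,0],[0,0,0]],[[0,0,0],[0,0,0]]]' 0 50
python3 -m handwheel '[[[0,0,-0.02],[0,0,0]],[[0,0,-0.08],[0,0,0]],[[0,0,-0.16],[0,0,0]],[[0,0,-0.24],[0,0,0]],[[0,0,-0.32],[0,0,0]],[[0,0,-0.38],[0,0,0]],[[0,0,-0.4],[0,0,0]],[[0,0,-0.4],[0,0,0]]]'
python3 - <<'E'
from mv import *
P=place(-.046,-.046);print(P)
rows([([*P,.31],tool(10.8))])
E
```

```text
time_s: 15.75
position: [0.3916, -0.3598, 0.0921]
tool_rot: [[-0.643, 0.766, 0.001], [0.766, 0.643, -0.001], [-0.002, -0.0, -1.0]]
ft_force: [0.3, -0.5, 0.3]
grip_width: 0.0771
gripper_force: 0.0
time_s: 16.35
position: [0.3915, -0.3604, 0.0928]
tool_rot: [[-0.642, 0.767, 0.003], [0.767, 0.642, -0.003], [-0.004, 0.0, -1.0]]
ft_force: [1.4, 2.4, 6.5]
grip_width: 0.048
gripper_force: 51.4
time_s: 17.15
position: [0.3907, -0.3601, 0.2921]
tool_rot: [[-0.642, 0.767, 0.001], [0.767, 0.642, -0.002], [-0.003, -0.0, -1.0]]
ft_force: [0.2, 0.6, -3.5]
grip_width: 0.0477
gripper_force: 52.4
[ 0.45973433 -0.12020475]
t 17.15 tcp [ 0.3907 -0.3601  0.2921] F [ 0.2  0.6 -3.5] w 0.0477
[[np.float64(0.279), np.float64(0.414), np.float64(0.001)], [np.float64(0.0), np.float64(0.001), np.float64(0.162)]] rows~ 5.0
```

```bash
python3 -m handwheel '[[[0.279,0.414,0],[0,0,0.162]],[[0.279,0.414,0],[0,0,0.162]],[[0.279,0.414,0],[0,0,0.162]],[[0.279,0.414,0],[0,0,0.162]],[[0.279,0.414,0],[0,0,0.162]],[[0.279,0.414,0],[0,0,0.162]],[[0.279,0.414,0],[0,0,0.162]],[[0.279,0.414,0],[0,0,0.162]],[[0.279,0.414,0],[0,0,0.162]]]'
python3 look.py 4; python3 crate.py 4
python3 - <<'E'
from mv import *
rows([([*place(-.046,-.046),.1165],tool(10.8))])
E
```

```text
time_s: 18.05
position: [0.4596, -0.1215, 0.2905]
tool_rot: [[-0.185, 0.983, -0.001], [0.983, 0.185, -0.001], [-0.0, -0.001, -1.0]]
ft_force: [-0.7, 0.4, -2.2]
grip_width: 0.0475
gripper_force: 53.1
scene crate 663 ((497.5111083984375, -64.91354370117188), (198.16940307617188, 193.3270263671875), 11.064957618713379)
side crate 756 ((495.2796630859375, -68.26004791259766), (197.0021209716797, 194.86683654785156), 10.68513298034668)
t 18.15 tcp [ 0.4597 -0.1214  0.2909] F [ 0.4 -0.  -2.6] w 0.0473
[[np.float64(0.003), np.float64(0.001), np.float64(0.386)], [np.float64(-0.0), np.float64(0.0), np.float64(-0.001)]] rows~ 3.9
```

```bash
python3 -m handwheel '[[[0.002,0.001,0.08],[0,0,0]],[[0.002,0.001,0.16],[0,0,0]],[[0.002,0.001,0.22],[0,0,0]],[[0.002,0.001,0.27],[0,0,0]],[[0.002,0.001,0.32],[0,0,0]],[[0.002,0.001,0.355],[0,0,0]],[[0.002,0.001,0.37],[0,0,0]],[[0.002,0.001,0.376],[0,0,0]],[[0.002,0.001,0.376],[0,0,0]]]'
python3 -m handwheel '[[[0,0,0.002],[0,0,0]],[[0,0,0.004],[0,0,0]],[[0,0,0.006],[0,0,0]],[[0,0,0.008],[0,0,0]]]'
```

```text
time_s: 19.05
position: [0.4606, -0.1198, 0.1036]
tool_rot: [[-0.186, 0.983, 0.001], [0.983, 0.186, -0.001], [-0.002, 0.001, -1.0]]
ft_force: [0.5, 1.1, -2.0]
grip_width: 0.0477
gripper_force: 53.0
time_s: 19.45
position: [0.4605, -0.1194, 0.0994]
tool_rot: [[-0.187, 0.982, 0.001], [0.982, 0.187, -0.001], [-0.001, 0.001, -1.0]]
ft_force: [0.5, 0.1, -3.1]
grip_width: 0.0477
gripper_force: 53.1
```

```bash
python3 -m handwheel '[[[0,0,0.001],[0,0,0]],[[0,0,0.002],[0,0,0]],[[0,0,0.003],[0,0,0]]]'
python3 -m handwheel '[[[0,0,0.001],[0,0,0]],[[0,0,0.002],[0,0,0]]]'
```

```text
time_s: 19.75
position: [0.4604, -0.1193, 0.0978]
tool_rot: [[-0.187, 0.982, 0.001], [0.982, 0.187, -0.001], [-0.001, 0.001, -1.0]]
ft_force: [-1.2, 1.3, 3.6]
grip_width: 0.0478
gripper_force: 53.7
time_s: 19.95
position: [0.4605, -0.1193, 0.0977]
tool_rot: [[-0.187, 0.982, 0.001], [0.982, 0.187, -0.001], [-0.002, 0.001, -1.0]]
ft_force: [-3.1, 2.4, 15.3]
grip_width: 0.0475
gripper_force: 54.6
```

```bash
python3 -m handwheel '[[[0,0,-0.001],[0,0,0]],[[0,0,-0.001],[0,0,0]]]'
python3 -m handwheel '[[[0,0,0],[0,0,0]],[[0,0,0],[0,0,0]],[[0,0,0],[0,0,0]],[[0,0,0],[0,0,0]]]' 0.72
python3 -m handwheel '[[[0,0,-0.03],[0,0,0]],[[0,0,-0.08],[0,0,0]],[[0,0,-0.16],[0,0,0]],[[0,0,-0.24],[0,0,0]],[[0,0,-0.32],[0,0,0]],[[0,0,-0.36],[0,0,0]],[[0,0,-0.36],[0,0,0]]]'
python3 -m handwheel '[[[-0.3,-0.1,0],[0,0,0]],[[-0.3,-0.1,0],[0,0,0]],[[-0.3,-0.1,0],[0,0,0]],[[-0.3,-0.1,0],[0,0,0]],[[-0.3,-0.1,0],[0,0,0]]]'
python3 look.py 5; python3 crate.py 5
```

```text
time_s: 20.15
position: [0.4605, -0.1193, 0.0978]
tool_rot: [[-0.187, 0.982, 0.001], [0.982, 0.187, -0.001], [-0.002, 0.001, -1.0]]
ft_force: [-2.7, 1.1, 6.9]
grip_width: 0.0477
gripper_force: 54.0
time_s: 20.55
position: [0.4604, -0.1194, 0.0972]
tool_rot: [[-0.187, 0.982, 0.001], [0.982, 0.187, -0.001], [-0.001, 0.0, -1.0]]
ft_force: [1.1, -0.1, -0.2]
grip_width: 0.0616
gripper_force: 0.0
time_s: 21.25
position: [0.4611, -0.1196, 0.2799]
tool_rot: [[-0.187, 0.982, 0.006], [0.982, 0.187, -0.004], [-0.005, 0.005, -1.0]]
ft_force: [-0.3, -0.5, 1.0]
grip_width: 0.0613
gripper_force: 0.0
time_s: 21.75
position: [0.4386, -0.2769, 0.2758]
tool_rot: [[-0.184, 0.983, -0.001], [0.983, 0.184, 0.001], [0.001, -0.001, -1.0]]
ft_force: [-0.4, 0.8, -0.8]
grip_width: 0.0615
gripper_force: 0.0
scene crate 646 ((496.3446044921875, -66.15113830566406), (202.13009643554688, 195.00413513183594), 11.151937484741211)
side crate 759 ((494.8296203613281, -67.34528350830078), (196.9998779296875, 197.83755493164062), 10.639959335327148)
```

View pics/look5.png

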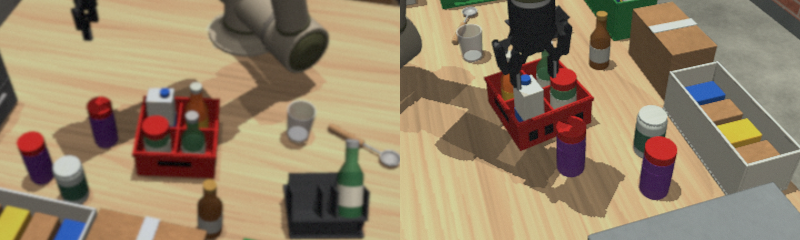

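The carton (160,105), jar (157,132) and juice bottle (197,103) each stand upright in their own place. Everything else is where it was, and the gripper is clear.

```bash
python3 -c "
from rig import *
print(close_job())"
```

```text
the job is handed in; nothing more can be done
None
```

The juice bottle, jar and carton were each set down upright in their own place in the crate, in that order; the job was handed in at about 22 s, and the verdict was not shown.

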